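Tip a carrier plate out of a slotted dispensing box and log it

ROBOT

A 6-joint arm with a two-finger parallel gripper is mounted at the origin on a cart in front of the work surface, level with it; the furniture and walls round the work are solid. World frame = base frame: x ahead of the robot, y to its left, z up, the work surface at z = 0. Lengths are in m, angles in rad, forces in N, time in s.
With the tool pointing down it reaches from about 0.325 to 1 m from the base axis. Payload 5.1 kg.
Tool frame: the origin (TCP) lies at the centre of the arm's flange, where the gripper is bolted on; the fingertips stand 173 mm ahead of it and the grasp point (between the pads) lies 155 mm ahead of it (bot.tip_reach is the distance from the TCP to the fingertips, in m); z points along the fingers, y is the line along which they close (so a half turn about z gives the same grasp; the last joint's range is limited). The gripper opens to 85 mm and grips with 20 to 120 N. Pads are 22 mm wide; open, the fingers measure 114 mm over their backs; the gripper's body (76 mm by 85 mm) begins 54 mm behind the grasp point. The pads swing forward as they close: fully open they stand 13 mm farther back than shut.
Start: joints at [1.264, 0.124, 1.65, -0, 1.367, -0.083], TCP at [0.144, 0.634, 0.405] pointing down, gripper open.
Joint ranges: [-2.61, 2.61], [-1.02, 2.33], [0.03, 2.71], [-1.35, 4.49], [0.32, 2.68], [-2.91, 2.91]. Speed limits (rad/s): [2.57, 2.57, 3.14, 3.14, 3.14, 3.14].

INTERFACE

Orientations are given as a unit quaternion [x, y, z, w].
In Python, from cell import bot gives the robot as it stands.
- The arm moves only by the shell command python3 -m pendant 'ROWS' [OPENING]. ROWS is JSON, a list of rows, each a list of 4 numbers: the shift along the world's x, y, z in cm, then the turn about the world's z in rad. In form: [[tx, ty, tz, twist], ...]. A call has 1 to 10 rows; each row is the pose to reach, as a shift and turn from the pose commanded when the call began; what a row does not reach only later rows make up. A row lasts 1/8 s, in which the tool goes at most 62.5 mm and 10.7 degrees, less where a joint would pass 70% of its speed; a pose out of reach is approached as far as the arm can. A call with a gripper value outside its range is refused whole. OPENING is the gripper's target within -1 to 1 (fully open at 1, half-way at 0, shut at -1), set as the call begins (- or left out, the last holds). The fingers move at their own pace and stop on an object; the grip force is fixed at half the most. Time passes only in rows, so rows that repeat a pose let the fingers close. It gives the time, the measured TCP pose, the force, the opening and the grip force at its end, in the units of the state.
- bot.read_state(): the state, without advancing time (a new reading comes with each control period).
- bot.snapshot(name): name is "scene" or "side" or "wrist"; returns the picture (480x640x3 uint8, red, green, blue); there is no depth.
- bot.calibration(name): a dict with "intrinsics" (3x3 intrinsics, pixels), "origin" and "orientation" of the camera in the world. Camera axes: x right, y down, z forward; pixel columns grow to the right and rows downward; lengths in m; the calibration is good to about 2 mm. A picture is of the moment at which its call begins: read the wrist's pose just before it. calibration takes no time and is no camera call; for the wrist camera it gives the pose at the moment of the call.
- bot.close_job(): hands the job in; it is judged then, once.
The state is a dict: "time": time; "joint_positions": joint angles; "qvel": joint speeds; "effort": joint torques, N m; "ee_pos": TCP position; "tool_rot": TCP orientation; "wrist_force": force on the tool from outside, world axes, zero at the start; "wrist_torque": the same for the moment, N m; "gripper_width": finger opening in m; "gripper_force": force on a finger pad.
Only numpy, scipy, OpenCV 4.12 (cv2) and the standard library are available. Lean on these libraries where they do the work, as an engineer would, in place of code of your own. Each camera call takes 0.05 s, during which the arm holds its last target. There are 200 camera calls.

TASK

Set the white bottle aside, upright, then get the steel plate with the flat upright tab (not the one with the round post) out of the two-lane box without it touching the bottle: through the slit in the cover press its tail down so that it tips over the cross rod and its nose rises to the slot in the end wall, and push it out by the tab until it lies flat on the bench, wholly outside the box. Then log it by pressing the roller arm of the limit switch on the box's side down until it clicks and letting it spring back. Leave the other plate, the beaker and the petri dish where they are.

Things in the scene. Friction and masses are not known exactly. Their poses are not given: they have to be found in the camera images.
- box: Fixed aluminium box, 204 x 132 x 54 mm; origin: centre of its underside, x along the two lanes to the slotted end. Walls 4 mm, floor top z 4. Lanes 60 wide, centred at y +32 and -32, inside x -98 to 98. Cover z 50 to 54, with a 42 mm wide slit over the middle of each lane from x -90 on, running out open through the end wall above the slot.
- plate_tab: The plate to take: steel, 180 x 54 x 5 mm, 0.11 to 0.22 kg, in either lane. Origin: centre of the underside; x to the nose (+90), tail -90. Tab x -42 to -38, 26 wide, 14 high above the top. It lies on the cross rod, nose down on the floor (0.107 rad); pressed behind the tab (1 to 4 N) the tail goes to the floor and the nose's underside to about z 36; released, it falls back.
- plate_tab_nose (a point): Middle of the front end face of the tabbed plate.
- plate_post: The other plate, to stay in its lane: the same but with a round post of 16 mm diameter, 14 high, in place of the tab; same origin and axes.
- switch_arm (a joint): Angle of the limit switch's roller arm, rad: 0 at rest (slanting up), grows as the roller is pressed down; clicks at 0.4 (roller about 17 mm down), stop at 0.55; springs back when released. 1 to 5 N at the roller.
- roller_top (a point): Top of the grey roller (14 mm diameter, 10 wide) at the free end of the switch arm, on the box's -y side, about 33 mm off the side wall and 78 mm above the bench; the arm is 45 mm long and its hinge lies towards the box's +x. Turns with the arm.
- bottle_hdpe: White plastic bottle with a screw cap, loose, 0.09 to 0.18 kg, body 52 mm diameter, cap 30 mm diameter from 92 to 112 mm height; origin: centre of its underside. Stands in front of the slots. (A tall fixed microscope stands behind it to the right, from about 0.6 m ahead and 0.2 m to the right of the robot: keep the wrist clear of it.)
- beaker_0: Glass beaker, 70 mm diameter, 90 high; bystander, loose; origin: centre of its underside.
- petri_0: Petri dish, 60 mm diameter, 14 high; bystander, loose; origin: centre of its underside.
- box_sill (a point): Middle of the sill under both slots, on its top edge (x 100, z 20 in the box's frame). Each slot takes the full lane width, from z 20 to z 44; the end wall is 4 mm thick (x 98 to 102).
- box_rod (a point): Middle of the top of the round fixed cross rod on the box's floor, under both plates (x -22, z 16 in the box's frame).
Mind the look-alikes: they are no part of the job. Leave any blue look-alike of the bottle_hdpe alone.

How it is judged:
By the outcome, as a careful person would: the job done as asked, in the order asked, and still so for the second after the job is handed in, with the robot touching nothing.
It also fails if it takes over 61 s, if anything falls off the work surface, if the arm or the gripper's body presses on something with over 40 N, if the wrist force passes 120 N, or if a joint passes its speed limit or range.

## Working session

There is one attempt and no reset: what is moved stays moved. The work goes in short steps, Python scripts to look and compute and a shell command to move; the robot and the scene stay as the last step left them, time stands still between calls to the robot, and variables do not carry over. Pictures are saved under pics/ and viewed, at most 13 in all, crops included, and the job is handed in when it is done.

```bash
ls; mkdir -p pics; cat > h.py <<'E'
from cell import bot
import numpy as np, cv2
from scipy.spatial.transform import Rotation as R
def cal(n):
    c=bot.calibration(n); o=c["orientation"]; o=np.array(o)
    M=R.from_quat(o).as_matrix() if o.size==4 else o
    return np.array(c["intrinsics"]),np.array(c["origin"]),M
def ray(c,u,v):
    K,o,M=c; d=M@np.linalg.inv(K)@np.array([u,v,1.]); return o,d/np.linalg.norm(d)
def onz(c,u,v,z):
    o,d=ray(c,u,v); return o+d*(z-o[2])/d[2]
def proj(c,p):
    K,o,M=c; q=K@(M.T@(np.array(p)-o)); return q[:2]/q[2]
def tri(c1,p1,c2,p2):
    o1,d1=ray(c1,*p1);o2,d2=ray(c2,*p2)
    t=np.linalg.lstsq(np.c_[d1,-d2],o2-o1,rcond=None)[0]
    a=o1+d1*t[0];b=o2+d2*t[1]; return (a+b)/2,np.linalg.norm(a-b)
E
python3 - <<'E'
from h import *
for n in("scene","side","wrist"):
    c=cal(n); print(n,c[0][0,0],c[1].round(3),c[2][:,2].round(3))
    cv2.imwrite(f"pics/{n}0.png",bot.snapshot(n)[:,:,::-1])
print(bot.read_state())
E
```

```text
pics
scene 513.2662331265594 [ 0.295 -0.468  0.704] [ 0.313  0.589 -0.745]
side 489.5238002785522 [ 0.571 -0.814  0.694] [ 0.019  0.809 -0.587]
wrist 387.2720779665262 [0.07  0.65  0.372] [ 0.292 -0.07  -0.954]
{'time': 0.15, 'joint_positions': array([ 1.26443742e+00,  1.24355899e-01,  1.65135276e+00,  2.24126525e-06,
        1.36752163e+00, -8.26029236e-02]), 'qvel': array([-0.0004198 , -0.00244225, -0.00298268,  0.00042701,  0.00269028,
        0.00073799]), 'effort': array([ 4.79150513e-04, -4.24227870e+01, -3.66012740e+01, -8.37176549e-05,
        4.66453741e-03,  3.62713490e-05]), 'ee_pos': array([0.14420223, 0.63360419, 0.40373925]), 'tool_rot': array([ 1.11644936e-01,  9.93747824e-01, -8.03173285e-04, -1.59319925e-04]), 'wrist_force': array([-0.46745068, -0.04090115, -0.16088076]), 'wrist_torque': array([ 0.00480979,  0.03510422, -0.03479367]), 'gripper_force': 0.0, 'gripper_width': 0.08529543131086158}
```

View pics/scene0.png

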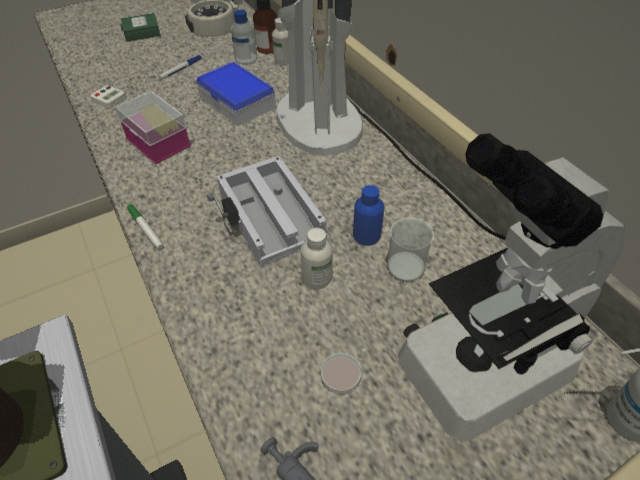

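View pics/side0.png

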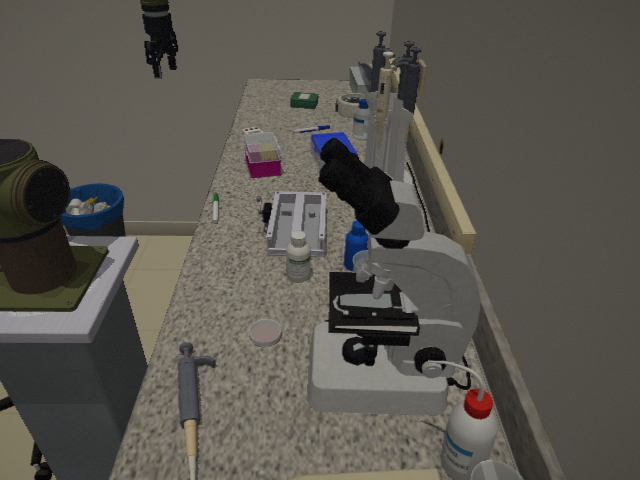

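The scene view shows the box around (270,210), its slotted end facing the white bottle at (317,260), the switch on its left at (228,210), the petri dish at (341,373) and the beaker at (408,250). Next I'll enlarge the box.

```bash
python3 - <<'E'
from h import *
a=cv2.imread("pics/scene0.png")[145:295,190:350]
b=cv2.imread("pics/side0.png")[180:290,240:340]
a=cv2.resize(a,None,fx=4,fy=4,interpolation=cv2.INTER_CUBIC)[:600]
cv2.imwrite("pics/a.png",a)
cs=cal("scene"); cd=cal("side")
# bottle base, rough
print(onz(cs,317,278,0),onz(cd,298,277,0))
# box corners top rough
for p in [(219,180),(275,158),(326,222),(264,262)]: print(onz(cs,*p,.054).round(3))
for p in [(275,193),(326,193),(327,250),(267,250)]: print('side',onz(cd,*p,.054).round(3))
print('petri',onz(cs,341,373,.014),'beaker',onz(cs,407,267,0))
E
```

```text
[0.54335972 0.01227333 0.        ] [0.54267768 0.00937826 0.        ]
[0.477 0.274 0.054]
[0.598 0.279 0.054]
[0.598 0.075 0.054]
[0.465 0.048 0.054]
side [0.477 0.278 0.054]
side [0.608 0.282 0.054]
side [0.605 0.037 0.054]
side [0.475 0.035 0.054]
petri [ 0.48389355 -0.16730917  0.014     ] beaker [ 0.69115955 -0.04562667  0.        ]
```

View pics/a.png

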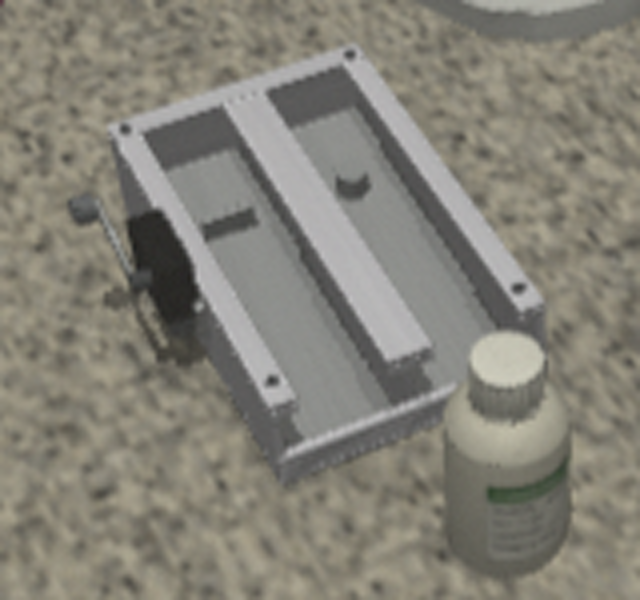

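The tabbed plate is in the near lane (tab at scene pixel about (247,201)), so that is box y = -32. The post is at about (278,191). Box +x points along world -y. I'll move above the bottle with the fingers set to close along world x, then look with the wrist camera.

```bash
R='[39.6,-58.4,0,-1.345]'; python3 -m pendant '[[39.6,-58.4,0,-1.345],[39.6,-58.4,0,-1.345],[39.6,-58.4,0,-1.345],[39.6,-58.4,0,-1.345],[39.6,-58.4,0,-1.345],[39.6,-58.4,0,-1.345],[39.6,-58.4,0,-1.345],[39.6,-58.4,0,-1.345],[39.6,-58.4,0,-1.345],[39.6,-58.4,0,-1.345]]' 1
python3 - <<'E'
from h import *
s=bot.read_state();print(s["time"],s["ee_pos"],s["tool_rot"])
E
```

```text
time: 1.4
ee_pos: [0.4957, 0.1145, 0.4047]
tool_rot: [0.706, 0.708, 0.0, 0.0]
wrist_force: [-0.2, 0.5, 0.3]
gripper_width: 0.0853
gripper_force: 0.0
1.4 [0.4956682  0.11451761 0.40467038] [7.06488294e-01 7.07724697e-01 2.07417783e-04 1.07913913e-05]
```

```bash
python3 -m pendant '[[3.0,-3.5,0,0],[3.0,-3.5,0,0],[3.0,-3.5,0,0]]'
python3 - <<'E'
from h import *
import pickle
c=cal("wrist"); im=bot.snapshot("wrist"); pickle.dump(c,open("w1.pkl","wb"))
cv2.imwrite("pics/w1.png",im[:,:,::-1]); print(c[1],c[2][:,2])
for z,p in((.112,(.543,.011)),(.054,(.47,.05)),(.054,(.6,.05)),(.054,(.6,.28)),(.054,(.47,.28)),(.014,(.484,-.167))): print(proj(c,(*p,z)))
E
```

```text
time: 1.78
ee_pos: [0.5248, 0.0816, 0.4042]
tool_rot: [0.706, 0.708, -0.0, -0.001]
wrist_force: [1.1, 0.9, 0.7]
gripper_width: 0.0857
gripper_force: 0.0
[0.52492377 0.15817003 0.37309384] [-0.00156903 -0.30184826 -0.95335469]
[348.47935645 325.31395118]
[261.64731624 251.75078642]
[411.11580607 252.08526695]
[434.23589816 -63.49804149]
[245.96089686 -63.67870426]
[288.42675354 421.21212452]
```

View pics/w1.png

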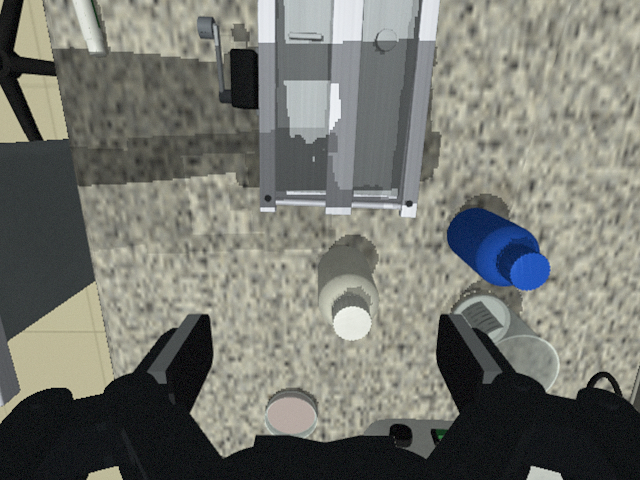

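The wrist view shows the bottle cap at (352,323), cover front corners at (260,211) and (416,216), tab at (305,37), roller at (206,27) and petri dish at (291,412).

```bash
python3 - <<'E'
from h import *
import pickle
c=pickle.load(open("w1.pkl","rb"))
for n,u,v,z in(("cap",352,323,.112),("bodybase",348,290,.05),("FL",260.5,211,.054),("FR",415.5,216,.054),("L0",259,2,.054),("R0",438.5,2,.054),("screwL",267.5,198.5,.054),("screwR",409,204,.054),("tabL",289.5,36,.037),("tabR",323,38,.037),("post",387,39,.037),("roller",206,20,.078),("petri",291,411,.014),("slitL",275,200,.054),("slitR",327,205,.054)):
    print(n,onz(c,u,v,z).round(4)[:2])
E
```

```text
cap [0.5456 0.013 ]
bodybase [0.5461 0.0121]
FL [0.4707 0.0862]
FR [0.6015 0.0822]
L0 [0.4771 0.2403]
R0 [0.6065 0.2404]
screwL [0.4771 0.0969]
screwR [0.5953 0.0925]
tabL [0.4971 0.2215]
tabR [0.5232 0.2201]
post [0.5731 0.2195]
roller [0.4443 0.2234]
petri [ 0.4873 -0.1529]
slitL [0.4833 0.0956]
slitR [0.5267 0.0915]
```

```bash
python3 -m pendant '[[2.0,-6.6,0,0],[2.0,-6.6,-6,0],[2.0,-6.6,-12,0],[2.0,-6.6,-15,0],[2.0,-6.6,-18.2,0],[2.0,-6.6,-18.2,0],[2.0,-6.6,-18.2,0]]' 1
```

```text
time: 2.7
ee_pos: [0.5454, 0.0163, 0.2241]
tool_rot: [0.706, 0.708, 0.001, 0.001]
wrist_force: [0.5, 0.3, 0.5]
gripper_width: 0.0855
gripper_force: 0.0
```

```bash
python3 -m pendant '[[0,-0.3,-0.3,0],[0,-0.3,-0.3,0],[0,-0.3,-0.3,0],[0,-0.3,-0.3,0],[0,-0.3,-0.3,0],[0,-0.3,-0.3,0],[0,-0.3,-0.3,0],[0,-0.3,-0.3,0]]' -1
```

```text
time: 3.7
ee_pos: [0.5455, 0.0124, 0.2212]
tool_rot: [0.706, 0.708, 0.0, 0.001]
wrist_force: [-2.8, 0.3, 6.8]
gripper_width: 0.0498
gripper_force: 62.4
```

```bash
python3 -m pendant '[[0,0,3,0],[-3,-1.4,3,0],[-7,-3.3,3,0],[-11,-5,3,0],[-14,-6.6,3,0],[-15,-7,3,0],[-15,-7,3,0],[-15,-7,1.5,0],[-15,-7,0.1,0],[-15,-7,0.1,0]]'; python3 -m pendant '[[0,0,0,0],[0,0,0,0]]'
```

```text
time: 4.95
ee_pos: [0.3959, -0.0575, 0.2207]
tool_rot: [0.706, 0.708, -0.001, -0.001]
wrist_force: [-2.0, -0.2, 7.6]
gripper_width: 0.05
gripper_force: 63.4
time: 5.2
ee_pos: [0.3958, -0.0575, 0.2207]
tool_rot: [0.706, 0.708, -0.001, -0.0]
wrist_force: [-2.4, -1.2, 6.1]
gripper_width: 0.0502
gripper_force: 63.3
```

```bash
python3 -m pendant '[[0,0,0,0],[0,0,0,0],[0,0,0,0],[0,0,0,0],[0,0,5,0],[0,0,11,0],[0,0,14,0],[0,0,14,0]]' 1; python3 -m pendant '[[3,10,0,1.536],[10,28,0,1.536],[10,28,0,1.536],[10,28,0,1.536],[10,28,0,1.536],[10,28,0,1.536],[10,28,0,1.536],[10,28,0,1.536],[10,28,0,1.536],[10,28,0,1.536]]' -1
python3 - <<'E'
from h import *
for n in("scene","wrist"):
  c=cal(n); im=bot.snapshot(n); cv2.imwrite(f"pics/{n}2.png",im[:,:,::-1])
  print(n,proj(c,(.51,.2208,.037)))
a=cv2.imread("pics/scene2.png")[100:480,140:540]; b=cv2.imread("pics/wrist2.png")[:,:,:]
b=cv2.resize(b,None,fx=380/480,fy=380/480)[:,80:480]
cv2.imwrite("pics/m2.png",np.hstack([a,b]))
E
```

```text
time: 6.2
ee_pos: [0.3957, -0.0577, 0.364]
tool_rot: [0.706, 0.708, 0.002, 0.003]
wrist_force: [-0.3, -0.2, -0.4]
gripper_width: 0.0854
gripper_force: 0.0
time: 7.45
ee_pos: [0.4948, 0.2223, 0.3595]
tool_rot: [0.018, 1.0, -0.0, -0.001]
wrist_force: [-0.3, -0.3, 0.1]
gripper_width: -0.0
gripper_force: 0.0
scene [247.43078202 197.13354748]
wrist [324.09024211 244.65827626]
```

View pics/m2.png

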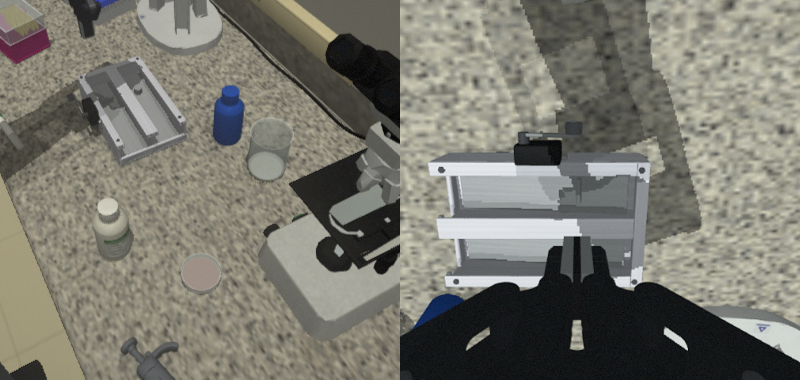

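The left half shows the bottle standing upright on the robot's side. In the right half (wrist), the shut fingers are over the far lane in the image, and the box is seen whole. I'll crop in on the tab lane.

```bash
python3 - <<'E'
from h import *
b=cv2.imread("pics/wrist2.png")[160:380,110:410]
cv2.imwrite("pics/c2.png",cv2.resize(b,None,fx=2.6,fy=2.6,interpolation=cv2.INTER_CUBIC))
s=bot.read_state();print(s["ee_pos"])
import pickle;pickle.dump(cal("wrist"),open("w2.pkl","wb"))
E
```

```text
[0.49495124 0.22235641 0.36016039]
```

View pics/c2.png

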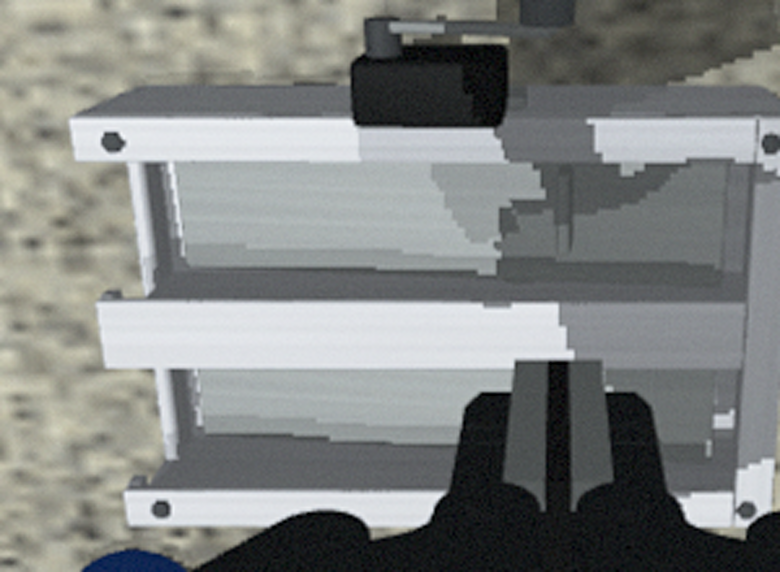

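The crop shows the tab as a vertical strip at (565,165–250), and cover screws at (112,142), (770,144), (161,509) and (746,509).

```bash
python3 - <<'E'
from h import *
import pickle
c=pickle.load(open("w2.pkl","rb"))
P=lambda u,v,z: onz(c,110+u/2.6,160+v/2.6,z)[:2].round(4)
for n,u,v,z in(("s1",112,142,.054),("s2",770,144,.054),("s3",161,509,.054),("s4",746,509,.054),("tabtop",565,165,.037),("tabend",565,250,.037),("FL",71,117,.054),("slit top",300,163,.054),("slit bot",300,298,.054),("roller near",548,22,.07)): print(n,P(u,v,z))
E
```

```text
s1 [0.4778 0.0975]
s2 [0.4847 0.2815]
s3 [0.596  0.0932]
s4 [0.6022 0.2773]
tabtop [0.4931 0.224 ]
tabend [0.52   0.2231]
FL [0.4704 0.0873]
slit top [0.4856 0.1495]
slit bot [0.5264 0.1449]
roller near [0.4471 0.2209]
```

```bash
python3 -m pendant '[[1.5,1.9,-3,0],[1.5,1.9,-8,0],[1.5,1.9,-12,0],[1.5,1.9,-14,0],[1.5,1.9,-15.5,0],[1.5,1.9,-15.5,0],[1.5,1.9,-15.5,0]]' -1
```

```text
time: 8.43
ee_pos: [0.5108, 0.2417, 0.2073]
tool_rot: [0.016, 1.0, 0.001, 0.001]
wrist_force: [0.3, 0.0, 0.1]
gripper_width: 0.0002
gripper_force: 0.0
```

```bash
python3 -m pendant '[[0,0,-0.9,0],[0,0,-1.1,0],[0,0,-1.1,0]]'; python3 -m pendant '[[0,0,-0.3,0],[0,0,-0.6,0],[0,0,-0.8,0],[0,0,-0.8,0]]'
```

```text
time: 8.8
ee_pos: [0.5101, 0.2415, 0.1948]
tool_rot: [0.016, 1.0, 0.0, 0.0]
wrist_force: [-0.1, -0.6, 1.9]
gripper_width: 0.0001
gripper_force: 0.5
time: 9.3
ee_pos: [0.5108, 0.2429, 0.1891]
tool_rot: [0.017, 1.0, 0.002, 0.001]
wrist_force: [-4.1, 5.1, 10.4]
gripper_width: 0.0002
gripper_force: 7.1
```

```bash
python3 -m pendant '[[0,0,0.3,0],[0,-0.4,0.4,0],[0,-0.7,0.45,0],[0,-0.7,0.45,0]]'; python3 -c "
from h import *
print(bot.read_state()['wrist_force'])"
```

```text
time: 9.8
ee_pos: [0.5104, 0.2345, 0.1919]
tool_rot: [0.017, 1.0, 0.001, 0.001]
wrist_force: [-0.8, 4.5, 5.1]
gripper_width: -0.0002
gripper_force: 3.4
[-0.81349393  4.50873374  5.05265226]
```

```bash
python3 -m pendant '[[0,-0.3,0,0],[0,-0.6,0.03,0],[0,-0.6,0.03,0]]';python3 -m pendant '[[0,-0.3,0.03,0],[0,-0.6,0.05,0],[0,-0.6,0.05,0]]'
```

```text
time: 10.18
ee_pos: [0.5107, 0.2288, 0.1927]
tool_rot: [0.017, 1.0, 0.001, 0.001]
wrist_force: [0.5, 5.1, 6.6]
gripper_width: 0.0001
gripper_force: 3.8
time: 10.55
ee_pos: [0.5111, 0.2231, 0.1939]
tool_rot: [0.017, 1.0, 0.001, 0.002]
wrist_force: [-0.5, 6.5, 10.0]
gripper_width: -0.0003
gripper_force: 4.8
```

```bash
python3 - <<'E'
from h import *
a=bot.snapshot("scene")[:,:,::-1][165:285,200:340]
b=bot.snapshot("wrist")[:,:,::-1]; cv2.imwrite("pics/wr3.png",b)
a=cv2.resize(a,(400,343),interpolation=cv2.INTER_CUBIC); b=cv2.resize(b,(400,300))
m=np.zeros((343,800,3),np.uint8); m[:,:400]=a; m[:300,400:]=b
cv2.imwrite("pics/m3.png",m)
E
```

```text
(no output)
```

View pics/m3.png

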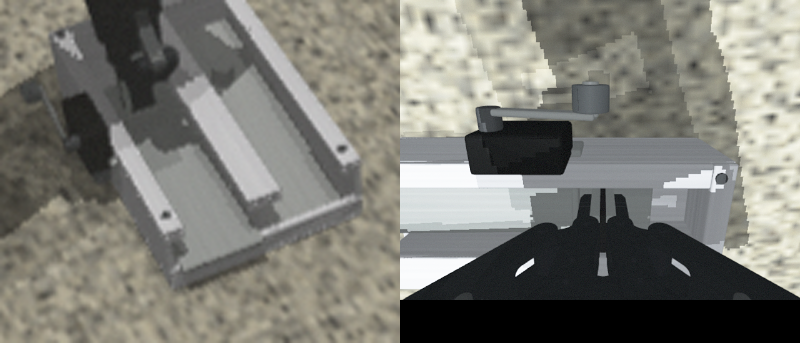

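The left half shows the near plate's nose now lying over its sill, covering the bright edge at about (220,250); the right half shows the fingers inside the slit. I'll ease the press and push.

```bash
python3 -m pendant '[[0,0,0.3,0],[-0.05,-0.7,0.5,0],[-0.1,-1.4,0.5,0],[-0.12,-2,0.5,0],[-0.12,-2,0.5,0]]';python3 - <<'E'
from h import *
a=bot.snapshot("scene")[:,:,::-1]; cv2.imwrite("pics/s4.png",a[165:285,200:340])
E
```

```text
time: 11.28
ee_pos: [0.5087, 0.2017, 0.1967]
tool_rot: [0.017, 1.0, -0.0, -0.0]
wrist_force: [0.7, -0.8, -0.3]
gripper_width: 0.0001
gripper_force: 0.0
```

```bash
python3 -m pendant '[[-0.03,-1,0.1,0],[-0.07,-2,0.1,0],[-0.1,-3,0.1,0],[-0.14,-4,0.2,0],[-0.18,-5,0.4,0],[-0.2,-5.5,0.6,0],[-0.2,-5.5,0.6,0]]';python3 - <<'E'
from h import *
a=bot.snapshot("scene")[:,:,::-1][165:315,200:350]; b=bot.snapshot("side")[:,:,::-1][170:290,240:360]
cv2.imwrite("pics/m4.png",np.hstack([cv2.resize(x,(400,400),interpolation=cv2.INTER_CUBIC) for x in(a,b)]))
E
```

```text
time: 12.2
ee_pos: [0.5069, 0.147, 0.2033]
tool_rot: [0.017, 1.0, -0.0, 0.0]
wrist_force: [0.4, -1.1, 0.0]
gripper_width: 0.0002
gripper_force: 0.2
```

View pics/m4.png

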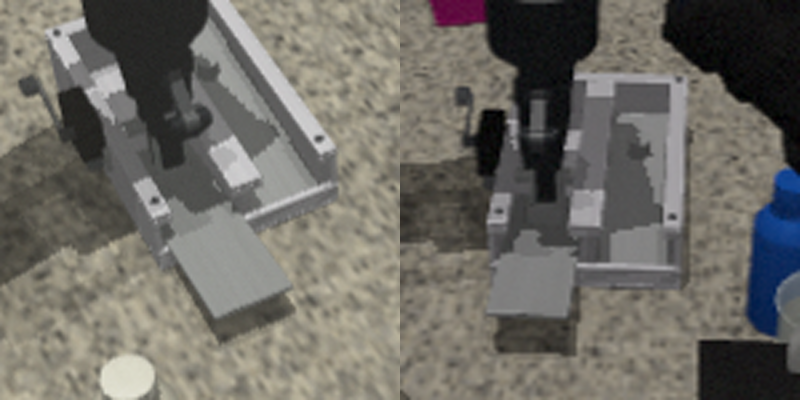

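The plate's nose is about 8 cm out, level over the bench in both views, and clear of the bottle. I'll keep pushing.

```bash
python3 -m pendant '[[-0.04,-1,0.1,0],[-0.08,-2,0.2,0],[-0.12,-3,0.2,0],[-0.15,-4,0.2,0],[-0.2,-5,0.1,0],[-0.2,-5,0.1,0]]';python3 -m pendant '[[-0.04,-1,-0.1,0],[-0.08,-2,-0.3,0],[-0.12,-3,-0.4,0],[-0.15,-4,-0.4,0],[-0.19,-5,-0.4,0],[-0.22,-5.6,-0.4,0],[-0.22,-5.6,-0.4,0]]';python3 - <<'E'
from h import *
a=bot.snapshot("scene")[:,:,::-1][165:365,180:380]; b=bot.snapshot("side")[:,:,::-1][170:350,220:400]
cv2.imwrite("pics/m5.png",np.hstack([cv2.resize(x,(400,400),interpolation=cv2.INTER_CUBIC) for x in(a,b)]))
E
```

```text
time: 13.05
ee_pos: [0.5061, 0.0965, 0.206]
tool_rot: [0.017, 1.0, -0.0, 0.002]
wrist_force: [-0.1, -0.2, 7.1]
gripper_width: 0.0004
gripper_force: 6.4
time: 13.92
ee_pos: [0.502, 0.0408, 0.1992]
tool_rot: [0.017, 1.0, -0.0, -0.001]
wrist_force: [0.7, 0.1, 0.6]
gripper_width: -0.0
gripper_force: 0.0
```

View pics/m5.png

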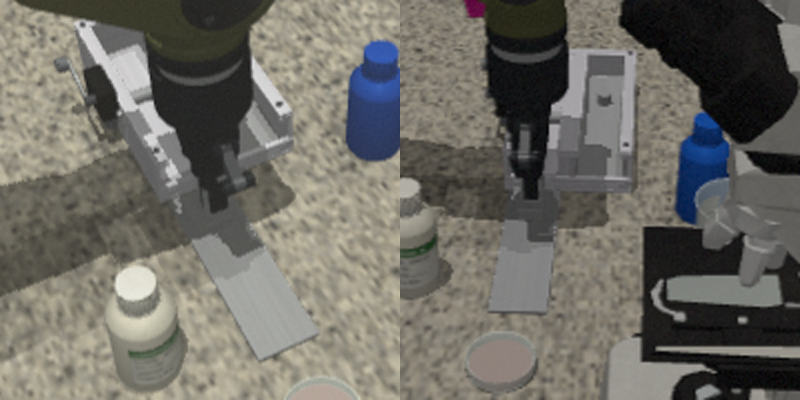

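The plate lies on the bench in front of the slot, with its nose edge at crop (290,343) left and (519,311) right. The petri dish and bottle are untouched.

```bash
python3 - <<'E'
from h import *
for z in(.003,):
  for a in((259,359),(318,331)): print(onz(cal("scene"),180+a[0]/2,165+a[1]/2,z).round(4))
  for a in((90,311),(146,311)): print(onz(cal("side"),220+a[0]*.45,170+a[1]*.45,z).round(4))
  print('petri top edge', onz(cal("side"),220+100*.45,170+335*.45,.014).round(4))
E
```

```text
[ 0.4693 -0.097   0.003 ]
[ 0.5217 -0.0983  0.003 ]
[ 0.4704 -0.0976  0.003 ]
[ 0.5209 -0.0971  0.003 ]
petri top edge [ 0.4833 -0.1386  0.014 ]
```

```bash
python3 -m pendant '[[0,0.3,0,0],[0,0.3,-0.5,0],[0,0.3,-1.0,0],[0,0.3,-1.3,0],[0,0.3,-1.3,0]]';python3 -m pendant '[[0,-0.5,0,0],[-0.03,-0.9,0,0],[-0.04,-1.3,0,0],[-0.04,-1.3,0,0]]'
```

```text
time: 14.65
ee_pos: [0.5024, 0.0445, 0.1865]
tool_rot: [0.016, 1.0, -0.0, -0.0]
wrist_force: [0.9, 0.8, 0.2]
gripper_width: -0.0001
gripper_force: 0.0
time: 15.15
ee_pos: [0.5023, 0.0311, 0.1872]
tool_rot: [0.017, 1.0, -0.0, 0.0]
wrist_force: [0.0, 0.1, -0.2]
gripper_width: -0.0002
gripper_force: 0.0
```

```bash
python3 -m pendant '[[0,0,5,0],[0,0,10,0],[-2,6,10.5,0],[-4,12,10.5,0],[-5.5,17,10.5,0],[-5.9,19.1,10.5,0],[-5.9,19.1,10.5,0],[-5.9,19.1,10.5,0]]';python3 - <<'E'
from h import *
c=cal("wrist"); s=bot.read_state(); a=bot.snapshot("wrist")[:,:,::-1]; c2=cal("scene"); b=bot.snapshot("scene")[:,:,::-1]
import pickle; pickle.dump(c,open("w6.pkl","wb"))
print(s["ee_pos"],proj(c,(.443,.222,.078)),proj(c2,(.443,.222,.078)))
cv2.imwrite("pics/m6.png",np.hstack([cv2.resize(a,(400,300)),cv2.resize(b[160:370,160:440],(400,300),interpolation=cv2.INTER_CUBIC)]))
E
```

```text
time: 16.15
ee_pos: [0.4434, 0.222, 0.292]
tool_rot: [0.017, 1.0, -0.0, 0.0]
wrist_force: [0.9, -0.4, 0.4]
gripper_width: 0.0001
gripper_force: 0.0
[0.44338768 0.22197645 0.29197837] [325.6895086  279.14633579] [210.02479559 193.17257593]
```

View pics/m6.png

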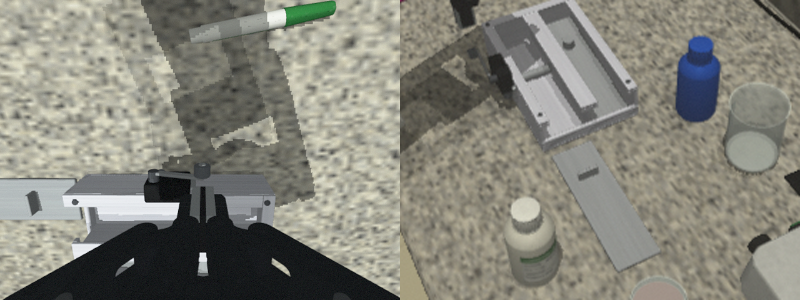

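The plate lies fully in front of the box with its tail free of the end wall, at about (570,150) in the right half. The roller in the wrist view at (203,170) is directly under the fingers.

```bash
python3 -m pendant '[[-0.2,0,-2,0],[-0.2,0,-3.6,0],[-0.2,0,-3.6,0]]'; python3 -m pendant '[[0,0,-0.6,0],[0,0,-1.1,0],[0,0,-1.6,0],[0,0,-2.1,0],[0,0,-2.1,0]]'; python3 -m pendant '[[0,0,-0.25,0],[0,0,-0.3,0],[0,0,-0.3,0]]'
```

```text
time: 16.62
ee_pos: [0.4408, 0.2217, 0.2542]
tool_rot: [0.017, 1.0, -0.001, -0.002]
wrist_force: [0.4, -0.5, 0.1]
gripper_width: 0.0
gripper_force: 0.0
time: 17.25
ee_pos: [0.4414, 0.2226, 0.235]
tool_rot: [0.016, 1.0, 0.0, 0.0]
wrist_force: [0.7, 2.1, 3.2]
gripper_width: 0.0001
gripper_force: 1.5
time: 17.62
ee_pos: [0.4414, 0.2225, 0.2322]
tool_rot: [0.016, 1.0, 0.0, 0.0]
wrist_force: [1.9, 1.8, 2.8]
gripper_width: -0.0002
gripper_force: 1.6
```

```bash
python3 -m pendant '[[0,0,-0.25,0],[0,0,-0.3,0],[0,0,-0.3,0]]';  python3 -m pendant '[[0,0,-0.15,0],[0,0,-0.25,0],[0,0,-0.25,0]]'
```

```text
time: 18.0
ee_pos: [0.4414, 0.2224, 0.2291]
tool_rot: [0.016, 1.0, -0.0, 0.0]
wrist_force: [2.3, 2.1, 3.6]
gripper_width: -0.0003
gripper_force: 1.8
time: 18.38
ee_pos: [0.4414, 0.2224, 0.2268]
tool_rot: [0.016, 1.0, -0.0, 0.0]
wrist_force: [1.2, 0.9, 5.7]
gripper_width: -0.0003
gripper_force: 3.0
```

```bash
python3 -m pendant '[[0,0,1.5,0],[0,0,3,0],[0,0,7,0],[0,0,12,0],[-2,0,16,0],[-4,4,18,0],[-4,8,18,0],[-4,12,18,0],[-4,12,18,0]]';python3 - <<'E'
from h import *
a=bot.snapshot("scene")[:,:,::-1][150:400,180:440]; b=bot.snapshot("side")[:,:,::-1][170:350,220:400]
cv2.imwrite("pics/m7.png",np.hstack([cv2.resize(x,(400,400),interpolation=cv2.INTER_CUBIC) for x in(a,b)]))
E
```

```text
time: 19.5
ee_pos: [0.4004, 0.344, 0.4065]
tool_rot: [0.015, 1.0, -0.0, -0.001]
wrist_force: [0.9, -0.8, 1.1]
gripper_width: 0.0004
gripper_force: 0.0
```

View pics/m7.png

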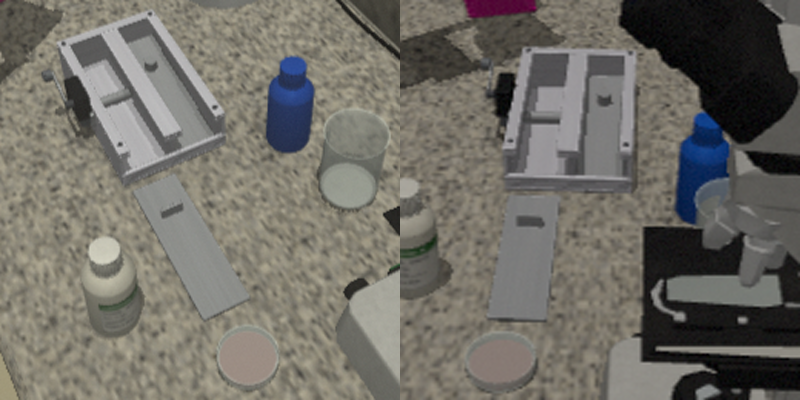

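The plate lies flat with a gap to the box at (165,178). The bottle is upright, the roller arm is back up at (47,75), and the beaker, petri dish and post plate are in place. I'm handing the job in.

```bash
python3 -c "
from cell import bot
print(bot.close_job())"
```

```text
the job is handed in; nothing more can be done
None
```

I handed the job in at about 19.5 s of the 61 s allowed: the bottle stands upright to one side, the tabbed plate lies flat and wholly outside the box, and I pressed the switch to its stop and it sprang back. The final pictures show all of this except the click, which I infer from the roller going about 24 mm down (it clicks at about 17 mm); the hand-in call returned no verdict.

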